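# Scrape tile chips off the plumbing ledge and case the scraper

## Robot

A 6-joint arm with a two-finger parallel gripper is mounted at the origin on the work surface. World frame = base frame: x ahead of the robot, y to its left, z up, the work surface at z = 0. Lengths are in m, angles in rad, forces in N, time in s.
With the tool pointing down it reaches from about 0.3 to 1 m from the base axis. Payload 5.1 kg.
Tool frame: the origin (TCP) lies at the very end of the fingers, on their centre line; the grasp point (between the pads) lies 19 mm behind it; z points along the fingers, y is the line along which they close (so a half turn about z gives the same grasp; the last joint's range is limited). The gripper opens to 95 mm and grips with 3 to 60 N. Pads are 20 mm wide; open, the fingers measure 119 mm over their backs; the gripper's body (75 mm by 180 mm) begins 59 mm behind the grasp point.
Start: joints at [1.203, 0.124, 1.65, -0, 1.367, -0.083], TCP at [0.183, 0.624, 0.215] pointing down, gripper open.
Joint ranges: [-2.61, 2.61], [-1.02, 2.33], [0.03, 2.71], [-1.35, 4.49], [0.32, 2.68], [-2.91, 2.91]. Speed limits (rad/s): [2.57, 2.57, 3.14, 3.14, 3.14, 3.14].

## Interface

Orientations are given as a unit quaternion [x, y, z, w].
In Python, from workcell import r gives the robot as it stands.
- The arm moves only by the shell command python3 -m handwheel 'ROWS' [OPENING] [FORCE]. ROWS is JSON, one flat list of numbers, 6 for each row, row after row: the shift along the world's x, y, z in mm, then the turn, a rotation vector about the world's x, y, z in degrees. A call has exactly 10 rows; each row is the pose to reach, as a shift and turn from the pose commanded when the call began; what a row does not reach only later rows make up. A row lasts 1/10 s, in which the tool goes at most 50 mm and 8.59 degrees, less where a joint would pass 70% of its speed; a pose out of reach is approached as far as the arm can. A call with a gripper value outside its range is refused whole. OPENING is the opening, from -1 (shut) to 1 (fully open), set as the call begins (- or left out, the last holds). The fingers move at their own pace and stop on an object; FORCE is the grip in N (left out, the last holds). Time passes only in rows, so rows that repeat a pose let the fingers close, or fill a call up. It gives the time, the measured TCP pose, the force, the opening and the grip force at its end, in the units of the state.
- r.state(): the state, without advancing time (a new reading comes with each control period).
- r.snapshot(name): name is "side" or "top" or "wrist"; returns a dict with "color" (400x640x3 uint8, red, green, blue), "fx", "fy", "cx", "cy" (pixels), "T" (4x4, takes a point from camera to world coordinates); the wrist camera has in their place "tool_from_camera" (4x4, takes a point from camera to tool coordinates, whose origin is the TCP and whose axes are the flange's). Camera axes: x right, y down, z forward; pixel columns grow to the right and rows downward; lengths in m; the calibration is good to about 2 mm. A picture is of the moment at which its call begins: read the wrist's pose just before it. There is no depth.
- r.job_done(): hands the job in; it is judged then, once.
The state is a dict: "time": time; "joint_positions": joint angles; "joint_vel": joint speeds; "joint_efforts": joint torques, N m; "tcp_pos": TCP position; "tcp_rot": TCP orientation; "force": force on the tool from outside, world axes, zero at the start; "ft_torque": the same for the moment, N m; "gripper_width": finger opening in m; "grip_force": force on a finger pad.
Only numpy, scipy, OpenCV 4.12 (cv2) and the standard library are available. Lean on these libraries where they do the work, as an engineer would, in place of code of your own. Each camera call takes 0.05 s, during which the arm holds its last target. There are 200 camera calls.

## Task

Take the blue scraper block by its upright grip and use it to sweep the three terracotta tile chips along the tiled ledge and off its end into the steel tray; touch the chips with the scraper only, never with the gripper. Then slide the scraper into its orange case until it is fully home, and let go. Leave the plumbing parts at the back of the ledge and the fan's toggle switch as they are.

Things in the scene. Friction and masses are not known exactly. Their poses are not given: they have to be found in the camera images.
- ledge: Fixed tiled ledge. Origin at table height; x points away from the robot, y along the ledge. Flat top 65 mm above the origin, x -160 to +200, y -190 to +190 mm. Front edge and both ends are open drops; at the back an upstand 100 mm high carries a white fan housing (top 170 mm). Plumbing parts fill the top from x +92 mm back; chips (65 mm up) and stub lie in front of them.
- stub: Fixed capped grey waste-pipe stub upright on the ledge top among the chips: cylinder 50 mm in diameter, 51 mm high. Origin: centre of its foot, on the ledge top. It stands either near the front edge (ledge x about -105 mm) or nearer the row of parts (about +5 mm), so the wide passage (about 140 mm) is behind it or in front of it.
- tray: Fixed open steel tray on the table against one end of the ledge (+y or -y end). 250 mm (x) by 180 mm (y), 55 mm high, walls and floor 4 mm; its rim is 10 mm below the ledge top, 4 mm gap to the ledge. Origin: centre of its underside; axes parallel to the ledge's.
- case: Fixed orange case on the table at the other end, axes as the ledge's. Origin: table height, mid-width of its open -x mouth. Channel along x from 0 to a stop at +100 mm, 34 mm wide, z 4 to 38 mm; outside 54 wide, 42 mm high. Roof slit 20 mm wide along x, open at the mouth, lets the grip pass: the scraper goes in only by sliding along +x. Flared guides widen the mouth to about 50 mm from x -17 to 0.
- case_home (a point): Where the scraper's origin is when it is fully home in the case, against the stop: on the channel's floor, 60 mm in from the mouth (case x 60, y 0, z 4 mm). The scraper's x then lies along the case's x, either way round.
- scraper: Loose scraper block, 180 g, standing upright on the table in front of the case's mouth. Foot 80 mm long (x) by 30 mm thick (y) by 28 mm high, black rubber below and blue above; from its middle rises an upright blue grip 40 mm (x) by 14 mm (y), from 28 to 122 mm height. Origin: centre of its underside, z up. It is the same turned half round. The long sides of the foot are the sweeping faces.
- chip_a: Loose chip of old terracotta tile, about 66 x 42 mm (its x by y), 9 mm thick, outline slightly irregular within that rectangle, about 60 g, lying flat on the ledge. Origin: centre of its underside, z up.
- chip_b: Loose chip of old terracotta tile, about 62 x 46 mm (its x by y), 9 mm thick, outline slightly irregular within that rectangle, about 60 g, lying flat on the ledge. Origin: centre of its underside, z up.
- chip_c: Loose chip of old terracotta tile, about 60 x 48 mm (its x by y), 9 mm thick, outline slightly irregular within that rectangle, about 60 g, lying flat on the ledge. Origin: centre of its underside, z up.
- elbow: Loose grey polypropylene elbow, about 70 x 50 mm, 44 mm high, in the row at the back of the ledge; not to be moved. Origin: centre of its underside.
- bracket: Loose stainless shower bracket: plate 50 x 75 mm with a short post and head, 52 mm high, in the same row; not to be moved. Origin: centre of its underside.
- tap_lever: Loose black plastic tap lever, 96 mm long, 42 mm wide, 28 mm high, in the same row; not to be moved. Origin: near the middle of its underside.
- basin_wrench: Loose steel basin wrench, 240 mm long, 12 mm high, lying along the ledge behind the row; not to be moved. Origin: middle of its shaft, underside.
- fan_switch_tip (a point): Tip of the toggle switch on the white fan housing at the back of the ledge; not to be flipped.
There are look-alikes about, which are no part of the job. What is shaped like the chip_c but black or green is not meant. Leave any yellow look-alike of the chip_a alone.

How it is judged:
On the way, in this order (a step that is already met when the one before it is completed fails the run):
1. all three chips lie in the tray (x of chip_a in the frame of tray between -0.121 and 0.121 m and y of chip_a in the frame of tray between -0.086 and 0.086 m and z of each of chip_a, chip_b, chip_c in the frame of tray below 0.048 m and x of chip_b in the frame of tray between -0.121 and 0.121 m and y of chip_b in the frame of tray between -0.086 and 0.086 m and x of chip_c in the frame of tray between -0.121 and 0.121 m and y of chip_c in the frame of tray between -0.086 and 0.086 m), for 0.2 s.
2. the scraper is fully home in its case (x of scraper in the frame of case between 0.05 and 0.066 m and y of scraper in the frame of case between -0.006 and 0.006 m and z of scraper in the frame of case between -0.002 and 0.012 m and angle between scraper's own z axis and vertical below 0.12 rad), for 0.2 s.
At the end, for the whole second after the job is handed in: All three chips lie inside the tray, below its rim; the scraper stands upright in the case, within 10 mm of its stop; all are at rest (all of step 1 and all of step 2 and linear speed of each of chip_a, chip_b, chip_c, scraper below 0.02 m/s); the robot touches nothing.
It fails at once if a chip is touched by the gripper or the arm (contact force between any of the fingers, the arm and chip_a above 0.3 N or contact force between any of the fingers, the arm and chip_b above 0.3 N or contact force between any of the fingers, the arm and chip_c above 0.3 N).
It fails at once if a plumbing part at the back is shifted by more than 20 mm (distance of any of elbow, bracket, tap_lever, basin_wrench from where it was at the start of the episode above 0.02 m).
It fails at once if the fan switch is moved (distance of fan_switch_tip from where it was at the start of the episode above 0.008 m).
It also fails if it takes over 72 s, if anything falls off the work surface, if the arm or the gripper's body presses on something with over 40 N, if the wrist force passes 120 N, or if a joint passes its speed limit or range.

## Working session

There is one attempt and no reset: what is moved stays moved. The work goes in short steps, Python scripts to look and compute and a shell command to move; the robot and the scene stay as the last step left them, time stands still between calls to the robot, and variables do not carry over. Pictures are saved under pics/ and viewed, at most 12 in all, crops included, and the job is handed in when it is done.

```bash
mkdir -p pics; ls
python3 - <<'E'
from workcell import r
import cv2
for n in ("top","side"):
    s=r.snapshot(n); cv2.imwrite(f"pics/{n}0.png",cv2.cvtColor(s["color"],cv2.COLOR_RGB2BGR))
    print(n,s["fx"],s["fy"],s["cx"],s["cy"],s["T"])
st=r.state(); print(st)
E
```

```text
pics
top 367.05866481352905 367.05866481352905 322.39189140898435 193.78560848986453 [[ 0.01448869 -0.99897858  0.04280042  0.51116803]
 [-0.99984308 -0.01491099 -0.00956393  0.00533222]
 [ 0.01019236 -0.04265513 -0.99903786  0.94974011]
 [ 0.          0.          0.          1.        ]]
side 437.24003429255106 437.24003429255106 316.8363142848477 200.58044998406635 [[-0.9857558  -0.09238713  0.14053515  0.39841463]
 [-0.16812837  0.56261504 -0.8094425   0.87953228]
 [-0.00428512 -0.82154058 -0.57013394  0.71885765]
 [ 0.          0.          0.          1.        ]]
{'time': 0.1, 'joint_positions': array([ 1.20340863e+00,  1.24440657e-01,  1.65152347e+00, -4.21994813e-05,
        1.36752322e+00, -8.25932206e-02]), 'joint_vel': array([ 0.00054258, -0.0029598 , -0.00521369, -0.00067319,  0.00148886,
        0.00010172]), 'joint_efforts': array([ 6.71796224e-04, -4.18884873e+01, -3.61094964e+01,  7.76722259e-02,
        4.62715002e-02, -8.21894719e-05]), 'tcp_pos': array([0.18244898, 0.62326046, 0.21351774]), 'tcp_rot': array([ 1.41912194e-01,  9.89878796e-01, -9.28079720e-04, -1.91209789e-04]), 'force': array([0.08341568, 1.45317802, 0.35919078]), 'ft_torque': array([ 0.03057502, -0.00799306,  0.03438551]), 'grip_force': 0.0, 'gripper_width': 0.09508327802241903}
```

View pics/top0.png

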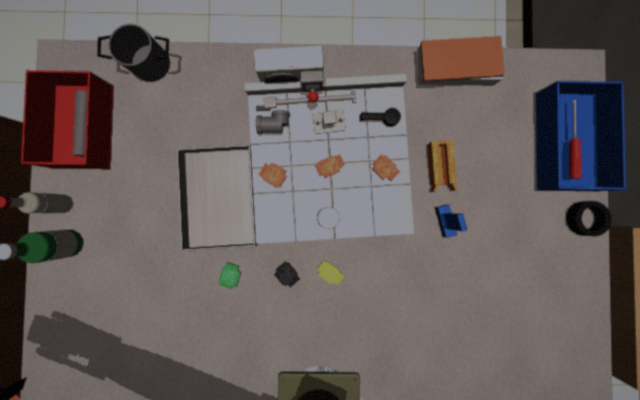

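View pics/side0.png

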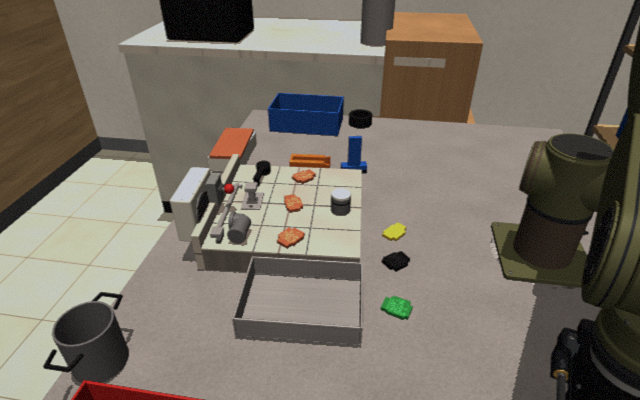

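The top view shows the ledge at about (248–412, 85–240) with the tray at its left (+y) end. The case is at (443,165) and the scraper at (450,221). The chips are at (273,175), (330,165) and (386,167), and the stub is at (328,217) near the front edge. I'll measure from a zoomed crop.

```bash
cat > h.py <<'E'
import numpy as np, cv2
from workcell import r
from scipy.spatial.transform import Rotation as R
def cam(n):
    st=r.state(); s=r.snapshot(n)
    if n=="wrist":
        T=np.eye(4); T[:3,:3]=R.from_quat(st["tcp_rot"]).as_matrix(); T[:3,3]=st["tcp_pos"]; s["T"]=T@s["tool_from_camera"]
    return s
def p2w(s,u,v,z):
    d=s["T"][:3,:3]@np.array([(u-s["cx"])/s["fx"],(v-s["cy"])/s["fy"],1]); o=s["T"][:3,3]
    return (o+d*(z-o[2])/d[2])
def w2p(s,p):
    q=np.linalg.inv(s["T"])@np.append(p,1); return np.array([s["fx"]*q[0]/q[2]+s["cx"],s["fy"]*q[1]/q[2]+s["cy"]])
def rect(s,mask,z):
    out=[]
    cs,_=cv2.findContours(mask.astype(np.uint8),cv2.RETR_EXTERNAL,cv2.CHAIN_APPROX_NONE)
    for c in cs:
        if cv2.contourArea(c)<60: continue
        w=np.array([p2w(s,u,v,z)[:2]*1000 for u,v in c[:,0]],np.float32)
        m=cv2.moments(c); out.append((np.round([m["m10"]/m["m00"],m["m01"]/m["m00"]]),cv2.minAreaRect(w),w.min(0),w.max(0)))
    return out
def save(s,name,box=None,k=1):
    im=cv2.cvtColor(s["color"],cv2.COLOR_RGB2BGR)
    if box: u0,u1,v0,v1=box; im=im[v0:v1,u0:u1]
    cv2.imwrite(f"pics/{name}.png",cv2.resize(im,None,fx=k,fy=k,interpolation=cv2.INTER_CUBIC))
E
python3 - <<'E'
from h import *
s=cam("top"); hsv=cv2.cvtColor(s["color"],cv2.COLOR_RGB2HSV); H,S,V=cv2.split(hsv)
print("chips");[print(x) for x in rect(s,(H<14)&(S>90)&(V>70),.074)]
print("case");[print(x) for x in rect(s,(H>=14)&(H<24)&(S>120)&(V>60),.042)]
print("scraper");[print(x) for x in rect(s,(H>100)&(H<125)&(S>120)&(V>40),.028)]
for n,u,v,z in [("LFR",413,233,.065),("LFL",256,242,.065),("stubtop",328,217,.116),("trayFL",185,248,.055),("trayBL",180,150,.055),("trayFR",255,244,.055)]: print(n,p2w(s,u,v,z)*1000)
save(s,"crop1",(170,480,70,250),2.58)
E
```

```text
chips
(array([273., 174.]), ((594.571533203125, 116.21446990966797), (58.79692459106445, 45.657127380371094), 61.11532211303711), array([565.598  ,  86.90351], dtype=float32), array([618.2981 , 149.09502], dtype=float32))
(array([385., 168.]), ((612.8985595703125, -152.36163330078125), (57.65522766113281, 44.43765640258789), 45.62581253051758), array([ 586.57074, -183.6854 ], dtype=float32), array([ 644.06055, -123.5407 ], dtype=float32))
(array([329., 166.]), ((616.5304565429688, -19.87408447265625), (40.81169509887695, 64.42193603515625), 27.208805084228516), array([591.3422  , -51.426983], dtype=float32), array([642.4441  ,  13.297733], dtype=float32))
(array([444., 164.]), ((622.4558715820312, -293.82940673828125), (92.31050872802734, 9.628416061401367), 5.4749064445495605), array([ 576.53467, -299.2418 ], dtype=float32), array([ 668.26074, -287.1467 ], dtype=float32))
(array([575., 159.]), ((645.4879150390625, -611.8778076171875), (19.424589157104492, 90.09483337402344), 89.10975646972656), array([ 600.5589 , -621.76385], dtype=float32), array([ 690.53046, -601.6228 ], dtype=flo
[... 1362 characters left out ...]
88.16064453125, -317.7427673339844), (77.78507232666016, 32.59907913208008), 15.429389953613281), array([ 449.24933, -340.45996], dtype=float32), array([ 527.1068 , -292.51114], dtype=float32))
(array([590., 135.]), ((711.1231079101562, -685.00341796875), (281.1409606933594, 175.49417114257812), 0.26622653007507324), array([ 570.6051 , -772.65186], dtype=float32), array([ 852.08466, -597.036  ], dtype=float32))
LFR [ 457.83321992 -222.65583536   65.        ]
LFL [431.14071427 154.17525508  65.        ]
stubtop [494.38802162 -16.13025779 116.        ]
trayFL [413.48730193 326.71595693  55.        ]
trayBL [651.35076822 346.12011661  55.        ]
trayFR [425.38443833 158.16736674  55.        ]
```

View pics/crop1.png

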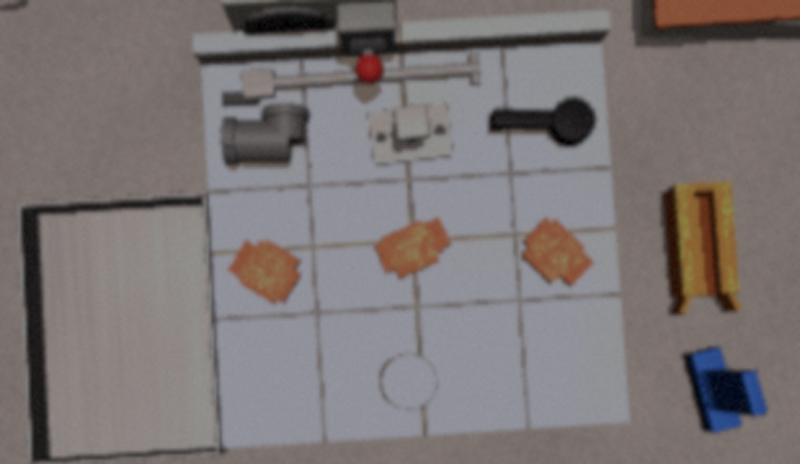

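```bash
python3 -m handwheel '[14,-46,8,0,0,-7.4, 28,-92,16,0,0,-14.8, 42,-138,24,0,0,-22.2, 56,-184,32,0,0,-29.6, 70,-230,40,0,0,-37, 84,-276,48,0,0,-44.4, 98,-322,56,0,0,-51.8, 112,-368,64,0,0,-59.2, 126,-414,72,0,0,-66.6, 140,-460,80,0,0,-74]' 1 40
python3 -m handwheel '[14,-46,0,0,0,-7.4, 28,-92,0,0,0,-14.8, 42,-138,0,0,0,-22.2, 56,-184,0,0,0,-29.6, 70,-230,0,0,0,-37, 84,-276,0,0,0,-44.4, 98,-322,0,0,0,-51.8, 112,-368,0,0,0,-59.2, 126,-414,0,0,0,-66.6, 140,-460,0,0,0,-74]'
python3 - <<'E'
from h import *
r.snapshot("top")
s=cam("wrist"); save(s,"w1"); print(r.state()["tcp_pos"],r.state()["joint_positions"],R.from_quat(r.state()["tcp_rot"]).as_matrix())
hsv=cv2.cvtColor(s["color"],cv2.COLOR_RGB2HSV); H,S,V=cv2.split(hsv)
for z in (.028,.122): [print(z,x) for x in rect(s,(H>100)&(H<125)&(S>120)&(V>40),z)]
E
```

```text
time: 1.15
tcp_pos: [0.3225, 0.162, 0.2948]
tcp_rot: [0.711, 0.704, 0.0, 0.0]
force: [0.1, 1.0, 0.5]
gripper_width: 0.095
grip_force: 0.0
time: 2.15
tcp_pos: [0.4627, -0.2982, 0.2942]
tcp_rot: [0.991, 0.133, -0.0, -0.0]
force: [0.3, 0.6, -0.7]
gripper_width: 0.0951
grip_force: 0.0
[ 0.46274198 -0.30043881  0.29247235] [-6.72599008e-01 -1.29455286e-01  1.77353726e+00 -1.05260119e-03
  1.50027913e+00  6.31040511e-01] [[ 9.64501906e-01  2.64060834e-01 -2.81962727e-03]
 [ 2.64064233e-01 -9.64504673e-01  9.03474290e-04]
 [-2.48097150e-03 -1.61596539e-03 -9.99995617e-01]]
0.028 (array([335., 161.]), ((488.9912414550781, -319.1607360839844), (79.09596252441406, 28.73279571533203), 16.060468673706055), array([ 447.82196, -343.48428], dtype=float32), array([ 530.5649 , -295.51337], dtype=float32))
0.028 (array([582.,  89.]), ((683.6932983398438, -655.1854858398438), (226.93954467773438, 232.7982940673828), 3.3490805625915527), array([ 568.5055, -778.0146], dtype=float32), array([ 797.09607, -544.3249 ], dtype=float32))
0.122 (array([335., 161.]), ((497.8201599121094, -312.2723693847656), (61.99195098876953, 22.51950454711914), 16.060468673706055), array([ 465.55353, -331.33612], dtype=float32), array([ 530.4038 , -293.73862], dtype=float32))
0.122 (array([582.,  89.]), ((650.4190673828125, -575.6339111328125), (177.86524963378906, 182.4571533203125), 3.349074363708496), array([ 560.13995, -671.902  ], dtype=float32), array([ 739.29926, -488.74622], dtype=float32))
```

View pics/w1.png

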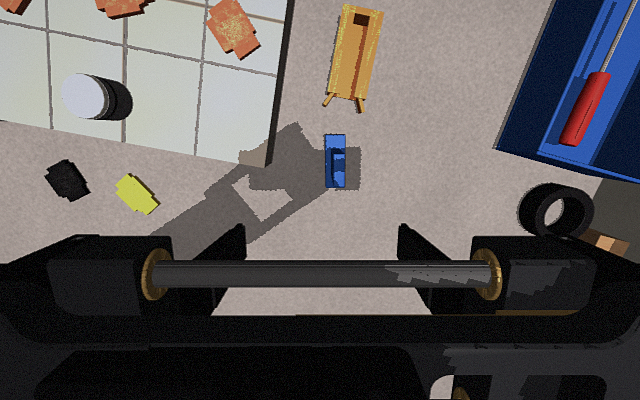

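The wrist view shows the scraper at (335,161), unobstructed and upright. Its origin is (489,-319) mm and its yaw 16°. The case mouth opens towards it at (345,100).

```bash
python3 -m handwheel '[13,-10,0,0,0,0.7, 26,-19,-10,0,0,0.7, 26,-19,-45,0,0,0.7, 26,-19,-85,0,0,0.7, 26,-19,-125,0,0,0.7, 26,-19,-165,0,0,0.7, 26,-19,-195,0,0,0.7, 26,-19,-215,0,0,0.7, 26,-19,-230,0,0,0.7, 26,-19,-235,0,0,0.7]' 1 40
python3 - <<'E'
from h import *
import time
st=r.state();print(st["tcp_pos"],st["force"])
s=cam("wrist"); save(s,"w2")
E
```

```text
time: 3.25
tcp_pos: [0.4877, -0.3141, 0.0579]
tcp_rot: [0.99, 0.143, -0.001, -0.001]
force: [0.3, -0.0, 0.2]
gripper_width: 0.0953
grip_force: 0.0
[ 0.487718   -0.31414282  0.05786401] [ 0.30448273 -0.0391744   0.20477514]
```

View pics/w2.png

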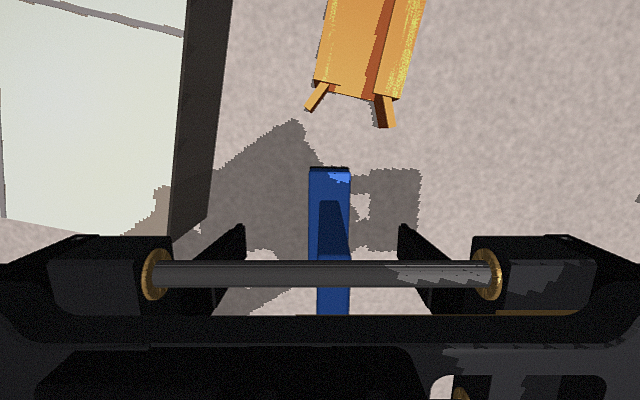

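The scraper lies about 7 px right of the finger centre at (329,210), about 4 mm. I'll shift -3 mm in y, close and lift.

```bash
python3 -m handwheel '[0,-3,0,0,0,0, 0,-3,0,0,0,0, 0,-3,0,0,0,0, 0,-3,0,0,0,0, 0,-3,0,0,0,0, 0,-3,0,0,0,0, 0,-3,0,0,0,0, 0,-3,0,0,0,0, 0,-3,0,0,0,0, 0,-3,0,0,0,0]' -1 35
python3 - <<'E'
from h import *
for i in range(3):
    st=r.state();print(st["tcp_pos"],st["force"],st["gripper_width"],st["grip_force"]); s=cam("wrist")
R0=R.from_quat(st["tcp_rot"]).as_matrix();print(np.degrees(np.arctan2(R0[1,0],R0[0,0])))
E
```

```text
time: 4.3
tcp_pos: [0.4886, -0.3182, 0.0596]
tcp_rot: [0.99, 0.142, -0.0, -0.0]
force: [0.6, 0.6, 0.6]
gripper_width: 0.0206
grip_force: 0.0
[ 0.48863063 -0.31815545  0.05961472] [0.58276038 0.60166552 0.55432277] 0.020594504055580862 0.0
[ 0.48861657 -0.31817339  0.0596061 ] [-0.07460374  0.601659   -0.07355897] 0.016612699192802872 0.0
[ 0.48864549 -0.31821405  0.05963188] [-0.87300402  0.70747464  0.47166034] 0.013833513621021903 34.99870955944061
16.38317233638132
```

```bash
python3 -m handwheel '[0,0,30,0,0,0, 0,0,60,0,0,0, 0,0,90,0,0,0, 5,10,115,0,0,-2, 15,45,115,0,0,-4, 27,85,115,0,0,-6, 39,125,115,0,0,-8, 51,165,115,0,0,-10, 63,205,115,0,0,-12, 75,245,115,0,0,-12]'
python3 -m handwheel '[12,40,0,0,0,0, 24,80,0,0,0,0, 35,115,0,0,0,0, 35,123,-5,0,0,0, 35,123,-20,0,0,0, 35,123,-33,0,0,0, 35,123,-42,0,0,0, 35,123,-45,0,0,0, 35,123,-45,0,0,0, 35,123,-45,0,0,0]'
python3 - <<'E'
from h import *
st=r.state();print(st["tcp_pos"],st["force"],st["gripper_width"],st["grip_force"]); s=cam("wrist"); save(s,"w3"); s2=cam("side"); 
a=s2["color"][130:270,190:400]; a=cv2.resize(a,None,fx=2.5,fy=2.5); c=np.zeros((760,640,3),np.uint8); c[:350,:525]=a; c[360:]=s["color"]; cv2.imwrite("pics/c3.png",cv2.resize(c[:,:,::-1],None,fx=.78,fy=.78))
R0=R.from_quat(st["tcp_rot"]).as_matrix();print(np.degrees(np.arctan2(R0[1,0],R0[0,0])))
E
```

```text
time: 5.45
tcp_pos: [0.5635, -0.0715, 0.1742]
tcp_rot: [0.999, 0.038, -0.0, -0.0]
force: [0.9, -0.9, -2.1]
gripper_width: 0.0143
grip_force: 35.0
time: 6.45
tcp_pos: [0.599, 0.0492, 0.1301]
tcp_rot: [0.999, 0.038, 0.0, 0.0]
force: [0.6, -0.6, -1.2]
gripper_width: 0.0141
grip_force: 35.0
[0.59896634 0.04919216 0.13007473] [ 0.62719559 -0.5714363  -1.22182459] 0.014107872382071106 34.99998092651367
4.331006032950508
```

View pics/c3.png

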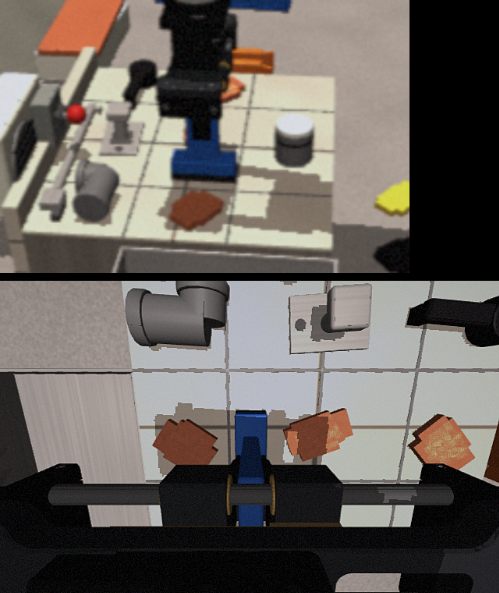

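The scraper sits between chips A and B, square to the tiles, with the parts well clear. I'll sweep chip A now.

```bash
python3 -m handwheel '[0,4,-3,0,0,0, -1,14,-3,0,0,0, -2,26,-3,0,0,0, -3,38,-3,0,0,0, -4,52,-3,0,0,0, -5,66,-3,0,0,0, -6,80,-3,0,0,0, -7,94,-3,0,0,0, -8,108,-3,0,0,0, -9,120,-3,0,0,0]'
python3 -m handwheel '[-1,8,0,0,0,0, -1,12,0,0,0,0, -1,12,0,0,0,0, -1,12,0,0,0,0, -1,12,40,0,0,0, -1,-20,50,0,0,0, 2,-60,50,0,0,0, 6,-105,50,0,0,0, 10,-150,50,0,0,0, 15,-195,50,0,0,0]'
python3 - <<'E'
from h import *
st=r.state();print(st["tcp_pos"],st["force"],st["gripper_width"],st["grip_force"]); s=cam("top");
hsv=cv2.cvtColor(s["color"],cv2.COLOR_RGB2HSV); H,S,V=cv2.split(hsv)
for x in rect(s,(H<14)&(S>90)&(V>50),.074):
    if 170<x[0][0]<430 and 120<x[0][1]<260: print(x)
E
```

```text
time: 7.55
tcp_pos: [0.5895, 0.1712, 0.1266]
tcp_rot: [0.999, 0.038, -0.0, -0.0]
force: [-0.5, 0.7, -2.1]
gripper_width: 0.0139
grip_force: 35.0
time: 8.55
tcp_pos: [0.6044, -0.0275, 0.1769]
tcp_rot: [0.999, 0.038, 0.0, 0.0]
force: [-0.4, 0.2, -2.3]
gripper_width: 0.0138
grip_force: 35.0
[ 0.6043979  -0.02747772  0.17686361] [-0.35763069  0.22734587 -2.25972282] 0.013848597648451344 35.001293420791626
(array([245., 178.]), ((583.6680297851562, 182.25091552734375), (52.75895690917969, 23.831329345703125), 1.3112833499908447), array([557.3517, 170.281 ], dtype=float32), array([610.00586, 194.32936], dtype=float32))
(array([393., 171.]), ((604.8637084960938, -174.4791717529297), (18.547687530517578, 39.249916076660156), 80.94416809082031), array([ 586.57074, -183.6854 ], dtype=float32), array([ 625.20636, -164.4724 ], dtype=float32))
```

Run:
```python
from h import *
s=cam("side"); save(s,"s4",(180,420,140,350),2.8)
```

```text
(no output)
```

View pics/s4.png

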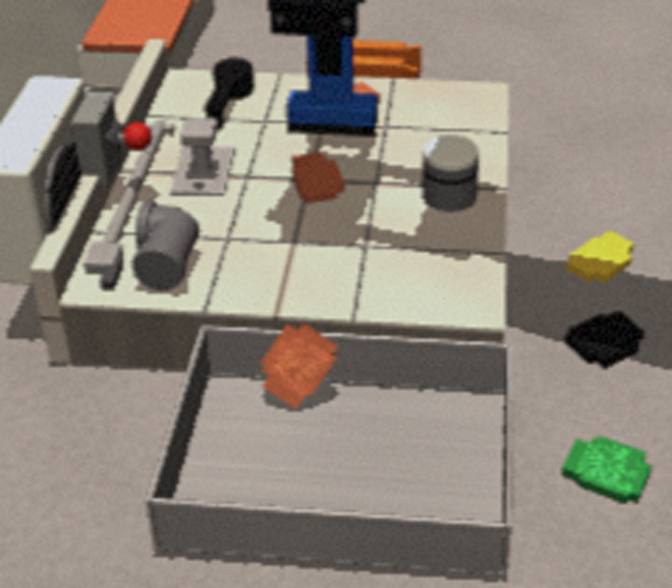

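Chip A is in the tray, leaning on the near wall at (298,365) in the crop. I'll sweep chip B slightly diagonally, 15°, so it lands beside A.

```bash
python3 -m handwheel '[11,-17,0,0,0,5, 22,-34,0,0,0,10, 33,-51,0,0,0,15, 33,-51,0,0,0,15, 33,-51,-15,0,0,15, 33,-51,-30,0,0,15, 33,-51,-42,0,0,15, 33,-51,-50,0,0,15, 33,-51,-50,0,0,15, 33,-51,-50,0,0,15]'
python3 -m handwheel '[-1,4,0,0,0,0, -5,14,0,0,0,0, -9,26,0,0,0,0, -14,40,0,0,0,0, -19,54,0,0,0,0, -23,68,0,0,0,0, -28,82,0,0,0,0, -33,96,0,0,0,0, -38,110,0,0,0,0, -43,124,0,0,0,0]'
python3 -m handwheel '[-5,14,0,0,0,0, -10,28,0,0,0,0, -14,42,0,0,0,0, -19,56,0,0,0,0, -24,70,0,0,0,0, -29,84,0,0,0,0, -34,98,0,0,0,0, -39,112,0,0,0,0, -43,124,0,0,0,0, -47,134,0,0,0,0]'
python3 -m handwheel '[0,0,0,0,0,0, 0,0,0,0,0,0, 0,0,40,0,0,0, 5,-20,60,0,0,-3, 15,-60,60,0,0,-6, 25,-105,60,0,0,-9, 35,-150,60,0,0,-12, 45,-195,60,0,0,-15, 55,-240,60,0,0,-15, 60,-285,60,0,0,-15]'
python3 - <<'E'
from h import *
st=r.state();print(st["tcp_pos"],st["force"],st["gripper_width"],st["grip_force"]); s=cam("side"); save(s,"s5",(180,420,140,350),2.8)
E
```

```text
time: 9.65
tcp_pos: [0.6374, -0.0758, 0.1261]
tcp_rot: [0.986, 0.168, -0.0, -0.0]
force: [0.4, 0.1, -1.0]
gripper_width: 0.0139
grip_force: 35.0
time: 10.65
tcp_pos: [0.5942, 0.049, 0.1267]
tcp_rot: [0.986, 0.168, 0.0, 0.0]
force: [0.2, -1.0, -1.6]
gripper_width: 0.0141
grip_force: 35.0
time: 11.65
tcp_pos: [0.5472, 0.1829, 0.1266]
tcp_rot: [0.986, 0.169, 0.0, -0.0]
force: [0.4, -0.7, -1.5]
gripper_width: 0.0134
grip_force: 35.0
time: 12.65
tcp_pos: [0.608, -0.106, 0.1868]
tcp_rot: [0.999, 0.038, 0.0, 0.0]
force: [0.2, 0.8, -1.8]
gripper_width: 0.014
grip_force: 35.0
[ 0.60798381 -0.10598285  0.18677642] [ 0.23685859  0.80902033 -1.81847869] 0.013989360641056438 35.001336336135864
```

View pics/s5.png

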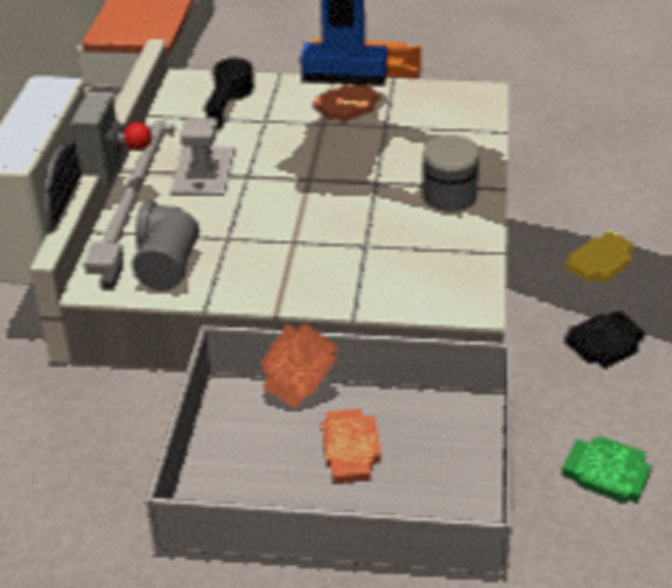

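Chip B lies flat in the tray at (350,445). Next is chip C, swept at about 8° off the ledge direction, which clears the stub.

```bash
python3 -m handwheel '[4,-30,0,0,0,2, 9,-62,0,0,0,5, 14,-90,0,0,0,8, 17,-102,0,0,0,8, 17,-102,-15,0,0,8, 17,-102,-32,0,0,8, 17,-102,-48,0,0,8, 17,-102,-58,0,0,8, 17,-102,-60,0,0,8, 17,-102,-60,0,0,8]'
python3 -m handwheel '[-1,4,0,0,0,0, -3,12,0,0,0,0, -5,24,0,0,0,0, -8,38,0,0,0,0, -11,52,0,0,0,0, -14,66,0,0,0,0, -17,80,0,0,0,0, -20,94,0,0,0,0, -23,108,0,0,0,0, -26,122,0,0,0,0]'
python3 -m handwheel '[-3,14,0,0,0,0, -6,28,0,0,0,0, -9,42,0,0,0,0, -12,56,0,0,0,0, -15,70,0,0,0,0, -18,84,0,0,0,0, -21,98,0,0,0,0, -24,112,0,0,0,0, -27,126,0,0,0,0, -30,140,0,0,0,0]'
python3 -m handwheel '[-3,14,0,0,0,0, -6,28,0,0,0,0, -9,42,0,0,0,0, -12,56,0,0,0,0, -15,70,0,0,0,0, -18,84,0,0,0,0, -21,98,0,0,0,0, -24,110,0,0,0,0, -26,120,0,0,0,0, -26,122,0,0,0,0]'
python3 -m handwheel '[0,0,0,0,0,0, 0,0,0,0,0,0, 0,0,40,0,0,0, 5,-20,60,0,0,-3, 15,-60,60,0,0,-6, 25,-105,60,0,0,-8, 35,-150,60,0,0,-8, 40,-195,60,0,0,-8, 40,-240,60,0,0,-8, 40,-285,60,0,0,-8]'
python3 - <<'E'
from h import *
st=r.state();print(st["tcp_pos"],st["force"],st["gripper_width"],st["grip_force"]); s=cam("side"); save(s,"s6",(180,420,140,350),2.8)
E
```

```text
time: 13.7
tcp_pos: [0.6243, -0.2043, 0.1257]
tcp_rot: [0.994, 0.108, -0.001, -0.0]
force: [-0.4, -0.6, -1.2]
gripper_width: 0.0141
grip_force: 35.0
time: 14.7
tcp_pos: [0.5984, -0.082, 0.1267]
tcp_rot: [0.994, 0.108, 0.0, 0.0]
force: [1.3, -0.2, -1.3]
gripper_width: 0.0142
grip_force: 35.0
time: 15.7
tcp_pos: [0.5683, 0.058, 0.1266]
tcp_rot: [0.994, 0.108, -0.0, -0.0]
force: [0.3, -1.0, -1.5]
gripper_width: 0.014
grip_force: 35.0
time: 16.7
tcp_pos: [0.5423, 0.18, 0.1266]
tcp_rot: [0.994, 0.108, -0.0, -0.0]
force: [0.8, -0.4, -2.0]
gripper_width: 0.014
grip_force: 35.0
time: 17.7
tcp_pos: [0.5824, -0.1088, 0.1867]
tcp_rot: [0.999, 0.038, 0.0, 0.0]
force: [1.1, 0.6, -1.6]
gripper_width: 0.0142
grip_force: 35.0
[ 0.58239093 -0.10876254  0.18671386] [ 1.05024407  0.58741366 -1.5531461 ] 0.01421778477900922 35.001150369644165
```

View pics/s6.png

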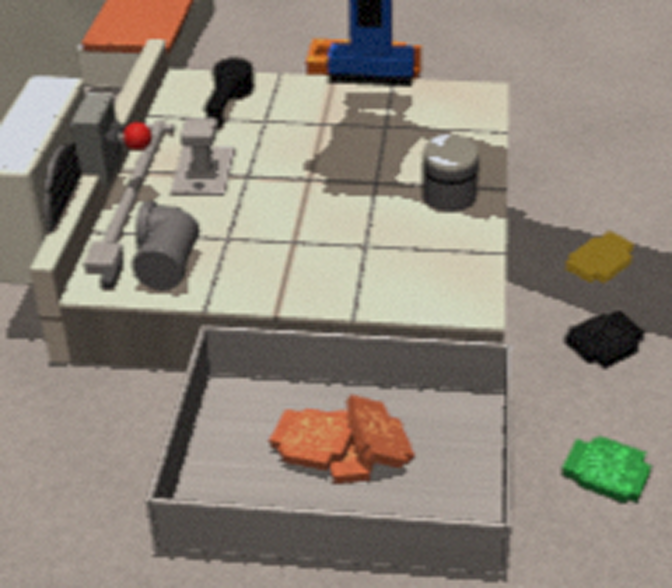

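All three chips are in the tray, around (340,440) in the crop. I'll move to a staging point in front of the case mouth and measure the case with the wrist camera.

```bash
python3 -m handwheel '[-15,-40,0,0,0,0, -30,-82,0,0,0,0, -45,-124,0,0,0,0, -60,-166,0,0,0,0, -72,-200,0,0,0,0, -72,-202,-20,0,0,0, -72,-202,-45,0,0,0, -72,-202,-65,0,0,0, -72,-202,-67,0,0,0, -72,-202,-67,0,0,0]'
python3 - <<'E'
from h import *
st=r.state();print(st["tcp_pos"],st["tcp_rot"]); s=cam("wrist"); 
import pickle; pickle.dump(s,open("w7.pkl","wb")); save(s,"w7",(200,440,0,270),2.2)
# project guess of the case roof for comparison
E
```

```text
time: 18.75
tcp_pos: [0.5102, -0.3082, 0.1193]
tcp_rot: [0.999, 0.038, -0.0, -0.0]
force: [-0.4, 0.2, -0.7]
gripper_width: 0.014
grip_force: 35.0
[ 0.51024406 -0.30821696  0.11927426] [ 9.99277822e-01  3.79930818e-02 -4.84735518e-04 -3.53214533e-04]
```

View pics/w7.png

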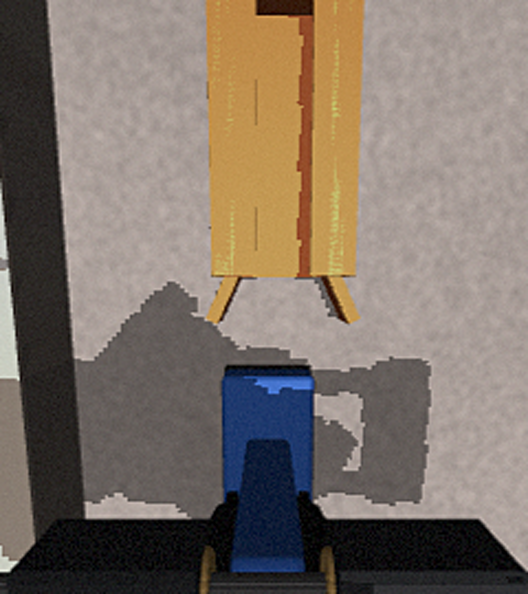

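Run:
```python
from h import *
import pickle; s=pickle.load(open("w7.pkl","rb"))
g=lambda a,b,z:np.round(p2w(s,200+a/2.2,b/2.2,z)*1000,1)
for n,a,b,z in [("FL",212,276,.042),("FR",355,276,.042),("BL",207,0,.042),("BR",364,0,.042),("slitL far",256,8,.042),("slitR far",313,8,.042),("slitL",256,240,.042),("slitR",313,274,.042),("gL",216,322,.038),("gR",352,322,.038),("footL",222,376,.0877),("footR",313,376,.0877)]: print(n,g(a,b,z))
hsv=cv2.cvtColor(s["color"],cv2.COLOR_RGB2HSV); H,S,V=cv2.split(hsv)
m=(H>=8)&(H<26)&(S>110)&(V>60); m[118:]=0; m[:,:260]=0; m[:,400:]=0
rows=range(20,118,4)
L=np.array([p2w(s,np.flatnonzero(m[v])[0],v,.042)*1000 for v in rows]);Rr=np.array([p2w(s,np.flatnonzero(m[v])[-1]+1,v,.042)*1000 for v in rows])
mid=(L+Rr)/2; p=np.polyfit(mid[:,0],mid[:,1],1); print("width",np.median(Rr[:,1]-L[:,1]),"mid y=%.4f x + %.1f"%tuple(p),"yaw",np.degrees(np.arctan(p[0])), "yaws L/R",[np.degrees(np.arctan(np.polyfit(q[:,0],q[:,1],1)[0])) for q in (L,Rr)])
```

```text
FL [ 579.5 -283.3   42. ]
FR [ 583.6 -337.    42. ]
BL [ 670.4 -276.5   42. ]
BR [ 674.5 -329.9   42. ]
slitL far [ 669.3 -293.4   42. ]
slitR far [ 670.7 -312.8   42. ]
slitL [ 593.7 -298.9   42. ]
slitR [ 583.1 -321.1   42. ]
gL [ 562.3 -285.5   38. ]
gR [ 566.4 -338.2   38. ]
footL [ 548.7 -292.1   87.7]
footR [ 551.  -321.    87.7]
width -53.6990492793862 mid y=0.0801 x + -356.8 yaw 4.579814441566758 yaws L/R [np.float64(4.776212257935495), np.float64(4.382759214500927)]
```

```bash
python3 -m handwheel '[0,-3,-5,0,0,0, 0,-6,-20,0,0,0, 0,-6,-35,0,0,0, 0,-6,-45,0,0,0, 0,-6,-51,0,0,0, 0,-6,-53,0,0,0, 0,-6,-53,0,0,0, 0,-6,-53,0,0,0, 0,-6,-53,0,0,0, 0,-6,-53,0,0,0]'
python3 -m handwheel '[6,0.5,0,0,0,0, 12,1,0,0,0,0, 18,1.4,0,0,0,0, 24,1.8,0,0,0,0, 30,2.3,0,0,0,0, 36,2.8,0,0,0,0, 42,3.2,0,0,0,0, 48,3.7,0,0,0,0, 54,4.2,0,0,0,0, 54,4.2,0,0,0,0]'
python3 - <<'E'
from h import *
st=r.state();print(st["tcp_pos"],st["tcp_rot"],st["force"],st["ft_torque"]); s=cam("wrist"); save(s,"w8",(200,440,0,270),2.2)
E
```

```text
time: 19.8
tcp_pos: [0.511, -0.3144, 0.0673]
tcp_rot: [0.999, 0.038, 0.0, 0.0]
force: [0.4, 0.1, -1.9]
gripper_width: 0.0137
grip_force: 35.0
time: 20.8
tcp_pos: [0.5655, -0.31, 0.0668]
tcp_rot: [0.999, 0.038, 0.0, 0.0]
force: [0.6, -0.8, -2.5]
gripper_width: 0.0141
grip_force: 35.0
[ 0.5654507  -0.30997639  0.06676547] [9.99259789e-01 3.84683808e-02 2.10427260e-04 1.18398213e-04] [ 0.55887208 -0.83859511 -2.54066793] [-0.05456769  0.14685432 -0.02270303]
```

View pics/w8.png

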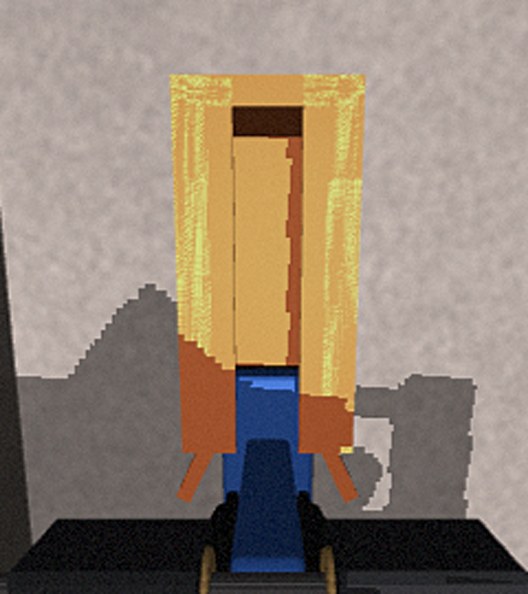

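The foot has entered the channel centrally at (268,370), with no side force. I'll push on to the stop.

```bash
python3 -m handwheel '[8,0.6,0,0,0,0, 16,1.2,0,0,0,0, 24,1.8,0,0,0,0, 32,2.5,0,0,0,0, 40,3.1,0,0,0,0, 48,3.7,0,0,0,0, 56,4.3,0,0,0,0, 62,4.8,0,0,0,0, 68,5.2,-1,0,0,0, 70,5.4,-2,0,0,0]'
python3 -m handwheel '[1,0.1,0,0,0,0, 2,0.2,0,0,0,0, 3,0.3,0,0,0,0, 4,0.3,0,0,0,0, 4.5,0.3,0,0,0,0, 5,0.4,0,0,0,0, 5.5,0.4,0,0,0,0, 6,0.5,0,0,0,0, 6,0.5,0,0,0,0, 6,0.5,0,0,0,0]'
```

```text
time: 21.85
tcp_pos: [0.6353, -0.3046, 0.0646]
tcp_rot: [0.999, 0.038, 0.0, 0.0]
force: [-0.8, 0.6, -1.4]
gripper_width: 0.0137
grip_force: 35.0
time: 22.85
tcp_pos: [0.6406, -0.3041, 0.0646]
tcp_rot: [0.999, 0.038, -0.0, -0.0]
force: [0.1, -0.1, -1.7]
gripper_width: 0.0137
grip_force: 35.0
```

```bash
python3 -m handwheel '[0.5,0,0,0,0,0, 1,0.1,0,0,0,0, 1.5,0.1,0,0,0,0, 2,0.1,0,0,0,0, 2,0.1,0,0,0,0, 2,0.1,0,0,0,0, 2,0.1,0,0,0,0, 2,0.1,-0.5,0,0,0, 2,0.1,-1,0,0,0, 2,0.1,-1,0,0,0]'
```

```text
time: 23.85
tcp_pos: [0.6417, -0.3041, 0.0635]
tcp_rot: [0.999, 0.038, -0.001, -0.0]
force: [-5.9, -0.1, 1.0]
gripper_width: 0.0137
grip_force: 35.0
```

Contact with the stop at 6 N, so the scraper is home. I'll release and rise.

```bash
python3 -m handwheel '[0,0,0,0,0,0, 0,0,0,0,0,0, 0,0,0,0,0,0, 0,0,0,0,0,0, 0,0,0,0,0,0, 0,0,0,0,0,0, 0,0,0,0,0,0, 0,0,0,0,0,0, 0,0,0,0,0,0, 0,0,0,0,0,0]' 0
python3 -m handwheel '[0,0,5,0,0,0, 0,0,15,0,0,0, 0,0,30,0,0,0, 0,0,50,0,0,0, 0,0,75,0,0,0, 0,0,105,0,0,0, 0,0,135,0,0,0, -10,0,160,0,0,0, -30,0,180,0,0,0, -50,0,190,0,0,0]'
python3 - <<'E'
from h import *
import numpy as np
print(r.state()["force"])
a=cam("wrist"); b=cam("side")
c=np.zeros((400,800,3),np.uint8); c[:]=0
c[:, :400]=cv2.resize(a["color"][0:300,170:470],(400,400)); c[:,400:]=cv2.resize(b["color"][120:350,180:410],(400,400))
cv2.imwrite("pics/f.png",c[:,:,::-1])
E
```

```text
time: 24.85
tcp_pos: [0.6426, -0.304, 0.0636]
tcp_rot: [0.999, 0.038, 0.0, -0.0]
force: [0.3, -0.2, -0.5]
gripper_width: 0.0475
grip_force: 0.0
time: 25.85
tcp_pos: [0.5933, -0.3045, 0.2587]
tcp_rot: [0.999, 0.038, 0.003, 0.002]
force: [0.8, -0.2, -0.9]
gripper_width: 0.0473
grip_force: 0.0
[ 0.78858213 -0.21944921 -0.88091674]
```

View pics/f.png

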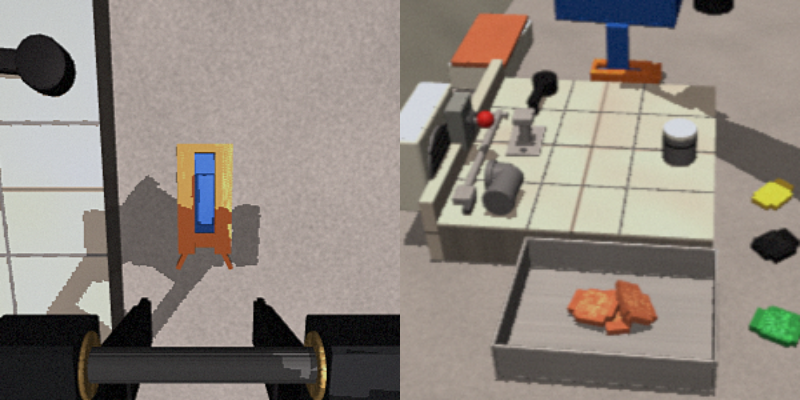

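The scraper stands upright and home in the case at (205,190), clear of the gripper. All three chips are in the tray at (612,305), and the parts and switch look unmoved. I'll hand the job in.

```bash
python3 -c "
from workcell import r
print(r.job_done())"
```

```text
the job is handed in; nothing more can be done
None
```

The job is handed in at about 26 s: all three chips are in the tray, the scraper is released fully home in its case, and the plumbing parts and fan switch look unmoved in the last picture; no verdict came back.

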